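# Hold back the tensioner of the lane with the idler

## Task

The drive plate of the lab's two-lane rack shuttle is open for service, and I need to lift out the white idler block with the steel roller, which sits in the pocket of one lane (the other lane's pocket has only a flat black blanking plug). With the fingers, push the blue tensioner arm on the idler block's side outwards by its black post against its spring, past the click of its yellow pawl and clearly further, so that you and not the pawl carry the spring, and finish while still holding it there. Leave the other arm, the block, the plug and the loose things around alone.

Things in the scene. Friction and masses are not known exactly. Their poses are not given: they have to be found in the camera images.
- deck: the drive plate, fixed on the bench: white base, grey top 20 mm above the bench, 300 (x) x 400 (y) mm. Origin on the bench surface; it reaches from x = -110 to +190 and y = -200 to +200 mm of it. Its -x side faces the robot, +y is its left, z up; turned by up to 20 degrees. Left and right lanes mirror each other about its x axis.
- idler_block: the white idler block, 40 x 34 x 28 mm, with a steel roller of 28 mm diameter on top (48 mm tall in all), loose in one of the two pockets. Pocket centres are at plate x = -5 mm, y = +40 mm (left lane) or -40 mm (right lane). Origin at the centre of its underside, on the plate top.
- blank_plug: the flat black blanking plug, 40 x 34 x 12 mm, loose in the other pocket. Origin at the centre of its underside.
- angle_left (a joint): angle (rad) of the left blue tensioner arm, turning flat over the plate. 0 = sprung home, bar along plate -x from its pivot; grows as the post swings outwards to plate +y, away from the pockets. Post 140 mm from pivot. Spring always pulls to 0: 6 to 10 N at the post, 2 to 3 N more as the pawl climbs (0.1-0.3). Click at 0.44: let go later, it falls back onto the pawl at 0.44. End stop 0.65
- tens_left: the left blue tensioner arm: flat bar 16 mm wide, 14 mm thick, 6 to 20 mm above the plate top, with a 92 mm round hub on the pivot and the black post on its other end. Origin on the pivot axis at the bar's underside; the post lies 140 mm along its own -x.
- angle_right (a joint): angle (rad) of the right blue tensioner arm, turning flat over the plate. 0 = sprung home, bar along plate -x from its pivot; grows as the post swings outwards to plate -y, away from the pockets. Post 140 mm from pivot. Spring always pulls to 0: 6 to 10 N at the post, 2 to 3 N more as the pawl climbs (0.1-0.3). Click at 0.44: let go later, it falls back onto the pawl at 0.44. End stop 0.65
- tens_right: the right blue tensioner arm: flat bar 16 mm wide, 14 mm thick, 6 to 20 mm above the plate top, with a 92 mm round hub on the pivot and the black post on its other end. Origin on the pivot axis at the bar's underside; the post lies 140 mm along its own -x.
- pivot_left (a point): pivot axis of the left arm at the plate top; plate frame (75, 75) mm
- pivot_right (a point): pivot axis of the right arm at the plate top; plate frame (75, -75) mm
- post_left (a point): round black upright post on the outer end of the left tensioner arm, to hold or push with the fingers: 18 mm diameter, 56 mm tall. Point at the centre of its foot, 40 mm above the bench (on top of the blue bar, which lies 6 to 20 mm above the plate top); its top is 96 mm above the bench. z up.
- post_right (a point): round black upright post on the outer end of the right tensioner arm, to hold or push with the fingers: 18 mm diameter, 56 mm tall. Point at the centre of its foot, 40 mm above the bench (on top of the blue bar, which lies 6 to 20 mm above the plate top); its top is 96 mm above the bench. z up.
- pawl_left (a joint): travel (m) of the left pawl slider, yellow, 44 x 16 x 14 mm, at the far (+x) side of that arm's round hub. 0 = fully in; the arm's tooth pushes it out some 8 mm, then it snaps back to 0 at the click. Sprung: it moves by itself, nothing to operate.
- pawl_right (a joint): travel (m) of the right pawl slider, yellow, 44 x 16 x 14 mm, at the far (+x) side of that arm's round hub. 0 = fully in; the arm's tooth pushes it out some 8 mm, then it snaps back to 0 at the click. Sprung: it moves by itself, nothing to operate.
- tube_rack: pink tube rack with white tubes, 120 x 75 x 40 mm, loose on the bench beside the plate; leave alone. Origin under its centre.
- wash_bottle: white bottle with red cap, 56 mm diameter, 130 mm tall, loose on the bench beside the plate; leave alone. Origin under its centre.
- spare_roller: spare steel roller, 28 mm diameter, 16 mm tall, standing loose on the far middle part of the plate; leave alone. Origin under its centre.
There are look-alikes about, which are no part of the job. What is meant by the idler_block is not brown or purple, and is the smaller of those in its own colour.

How it is judged:
On the way:
1. the fingers push the post of the arm on the idler block's side past the click (((y of idler_block in the frame of deck above 0.02 m and value of joint angle_left above 0.47 rad and contact force between the fingers and tens_left above 2 N) or (y of idler_block in the frame of deck below -0.02 m and value of joint angle_right above 0.47 rad and contact force between the fingers and tens_right above 2 N))), for 0.2 s.
At the end, for the whole second after the job is handed in: the arm on the idler block's side is held still beyond 0.47 rad by fingers pressing on it with over 2 N, its pawl home within 2 mm; the other arm within 0.06 rad of home; block and plug within 6 mm, rack, bottle and spare roller within 20 mm of their start (((y of idler_block in the frame of deck above 0.02 m and value of joint angle_left above 0.47 rad and value of joint pawl_left below 0.002 m and contact force between the fingers and tens_left above 2 N and velocity of joint angle_left between -0.05 and 0.05 rad/s and value of joint angle_right below 0.06 rad) or (y of idler_block in the frame of deck below -0.02 m and value of joint angle_right above 0.47 rad and value of joint pawl_right below 0.002 m and contact force between the fingers and tens_right above 2 N and velocity of joint angle_right between -0.05 and 0.05 rad/s and value of joint angle_left below 0.06 rad)) and distance of each of idler_block, blank_plug from where it was at the start of the episode below 0.006 m and distance of each of tube_rack, wash_bottle, spare_roller from where it was at the start of the episode below 0.02 m); the arm keeps its last pose, push and grip.
It fails at once if the other lane's tensioner arm is pushed away (more than 0.12 rad) ((y of idler_block in the frame of deck above 0.02 m and value of joint angle_right above 0.12 rad) or (y of idler_block in the frame of deck below -0.02 m and value of joint angle_left above 0.12 rad)).
It fails at once if the idler block or the plug is shifted more than 10 mm (distance of any of idler_block, blank_plug from where it was at the start of the episode above 0.01 m).
It fails at once if the rack, the bottle or the spare roller is shifted more than 20 mm (distance of any of tube_rack, wash_bottle, spare_roller from where it was at the start of the episode above 0.02 m).
It also fails if it takes over 32 s, if anything falls off the work surface, if the arm or the gripper's body presses on something with over 40 N, if the wrist force passes 120 N, or if a joint passes its speed limit or range.

## Robot

A 6-joint arm with a two-finger parallel gripper is mounted at the origin on the work surface. World frame = base frame: x ahead of the robot, y to its left, z up, the work surface at z = 0. Lengths are in m, angles in rad, forces in N, time in s.
With the tool pointing down it reaches from about 0.3 to 0.875 m from the base axis. Payload 6.4 kg.
Tool frame: the origin (TCP) lies on the centre line of the jaws, within the pads' length; the fingertips stand 25 mm ahead of it and the grasp point (between the pads) lies 6 mm ahead of it (ctrl.tip_reach is the distance from the TCP to the fingertips, in m); z points along the fingers, y is the line along which they close (so a half turn about z gives the same grasp; the last joint's range is limited). The gripper opens to 85 mm and grips with 20 to 120 N. Pads are 22 mm wide; open, the fingers measure 114 mm over their backs; the gripper's body (76 mm by 85 mm) begins 54 mm behind the grasp point. The pads swing forward as they close: fully open they stand 13 mm farther back than shut.
Start: joints at [1.079, 0.181, 1.607, -0, 1.354, -0.206], TCP at [0.162, 0.552, 0.256] pointing down, gripper open.
Joint ranges: [-2.99, 2.99], [-0.89, 2.07], [0.3, 2.58], [-1.14, 4.28], [0, 2.63], [-3.12, 3.12]. Speed limits (rad/s): [2.57, 2.57, 3.01, 3.14, 3.14, 3.14].

## Interface

Orientations are given as a unit quaternion [w, x, y, z].
In Python, from bench import ctrl gives the robot as it stands.
- The arm moves only by the tool servo_tool, never from a script. Its argument "motion" is a list that holds one entry, the list of rows, each a list of 5 numbers: the shift along the tool's x, y, z in cm, then the turn about the tool's z in degrees, then the closure, from -1 (fully open) to 1 (shut). In form: [[[dx, dy, dz, twist, claw], ...]]. A call has 1 to 5 rows; each row is the pose to reach, as a shift and turn from the pose commanded when the call began, along the tool's axes at that moment; what a row does not reach only later rows make up. A row lasts 1/10 s, in which the tool goes at most 50 mm and 8.59 degrees, less where a joint would pass 70% of its speed; a pose out of reach is approached as far as the arm can. A call with a gripper value outside its range is refused whole. The fingers move at their own pace and stop on an object; the grip force is fixed at half the most. Time passes only in rows, so rows that repeat a pose let the fingers close. It gives the time, the measured TCP pose, the force, the opening and the grip force at its end, in the units of the state.
- ctrl.get_obs(): the state, without advancing time (a new reading comes with each control period).
- ctrl.camera(name): name is "side" or "top" or "wrist"; returns a dict with "pixels" (480x640x3 uint8, red, green, blue), "depth" (480x640 float32, m along the optical axis (not along the pixel's ray), 0 where there is no reading), "fx", "fy", "cx", "cy" (pixels), "k1" (the pictures are not rectified: a ray, as slopes to the right and down, at radius r is drawn at 1 + k1 r^2 times it, then the intrinsics apply), "R" (3x3) and "t" (3): a world point X has camera coordinates R X + t; the wrist camera has in their place "hand_eye" (4x4, takes a point from camera to tool coordinates, whose origin is the TCP and whose axes are the flange's). Camera axes: x right, y down, z forward; pixel columns grow to the right and rows downward; lengths in m; the calibration is good to about 2 mm. A picture is of the moment at which its call begins: read the wrist's pose just before it.
- ctrl.hand_in(): hands the job in; it is judged then, once.
The state is a dict: "time_s": time; "q": joint angles; "dq": joint speeds; "joint_efforts": joint torques, N m; "eef_pos": TCP position; "eef_rot": TCP orientation; "wrist_force": force on the tool from outside, world axes, zero at the start; "torque": the same for the moment, N m; "opening": opening from 0.0 (shut) to 1.0 (fully open); "grasp_force": force on a finger pad.
Only numpy, scipy, OpenCV 4.12 (cv2) and the standard library are available. Lean on these libraries where they do the work, as an engineer would, in place of code of your own. Each camera call takes 0.05 s, during which the arm holds its last target. There are 200 camera calls.

## Working session

There is one attempt and no reset: what is moved stays moved. The work goes in short steps, Python scripts to look and compute and a tool call to move; the robot and the scene stay as the last step left them, time stands still between calls to the robot, and variables do not carry over. Pictures are saved under pics/ and viewed, at most 10 in all, crops included, and the job is handed in when it is done.

Besides the shell and the picture viewer there is one more tool, called after "Request:" as a command line: name --argument value ..., lists and objects as JSON in quotes. servo_tool: Moves the arm, as the interface text tells. Its arguments: {"type":"object","properties":{"motion":{"type":"array"}},"required":["motion"]}

```bash
mkdir -p pics; cat > h.py <<'E'
import numpy as np, cv2
from bench import ctrl
def grab(n):
    c=ctrl.camera(n); np.save(f'pics/{n}.npy',c,allow_pickle=True); return c
def load(n): return np.load(f'pics/{n}.npy',allow_pickle=True).item()
def world(c,u,v,z=None):
    d=np.array([(u-c['cx'])/c['fx'],(v-c['cy'])/c['fy']]); s=d.copy()
    for _ in range(20): s=d/(1+c['k1']*(s@s))
    r=np.array([s[0],s[1],1.]); R=np.array(c['R']); t=np.array(c['t'])
    o=-R.T@t; w=R.T@r
    if z is None: k=c['depth'][int(round(v)),int(round(u))]
    else: k=(z-o[2])/w[2]
    return o+k*w
E
python3 - <<'E'
from h import *
for n in ('top','side'):
    c=grab(n); cv2.imwrite(f'pics/{n}0.png',c['pixels'][:,:,::-1])
print(ctrl.get_obs())
E
```

```text
{'time_s': 0.1, 'q': array([ 1.07872788e+00,  1.81454745e-01,  1.60787660e+00,  1.01328731e-06,
        1.35378464e+00, -2.06308613e-01]), 'dq': array([-0.00031746, -0.00167033, -0.00040833,  0.00107199,  0.00250039,
       -0.00116463]), 'joint_efforts': array([ 5.19974692e-04, -4.45882487e+01, -3.52236485e+01, -3.32985128e-04,
        4.23056219e-03, -2.43068337e-05]), 'eef_pos': array([0.16186134, 0.55129226, 0.25549613]), 'eef_rot': array([-2.61058024e-04,  1.42394341e-01,  9.89809715e-01, -7.15531481e-04]), 'wrist_force': array([-0.05988953, -0.04728708,  0.25731098]), 'torque': array([0.01365745, 0.00481065, 0.04248699]), 'grasp_force': 0.0, 'opening': 0.9991898108890598}
```

View pics/top0.png

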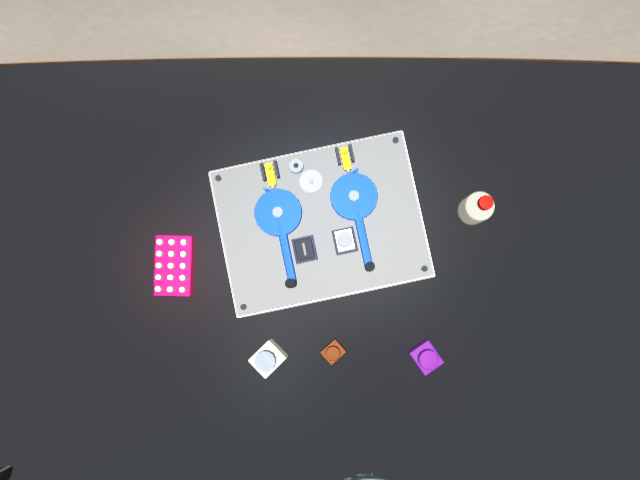

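View pics/side0.png

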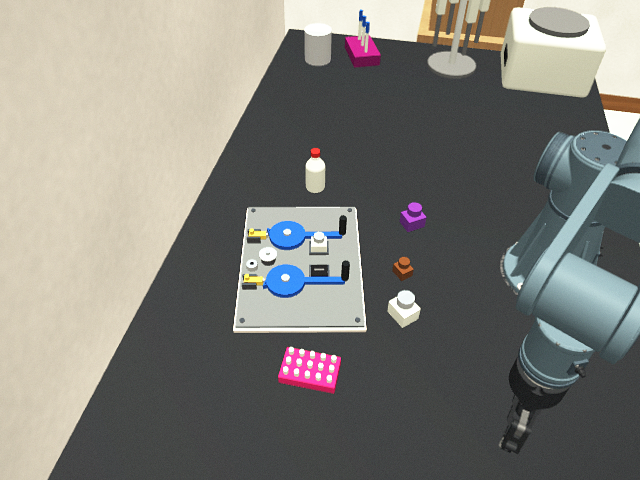

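The top view shows four block candidates: white in the right-lane pocket (345,240), a larger white one off the plate (267,359), brown (333,352) and purple (427,358). The one at (345,240) fits, being the smaller white and in a pocket. The black plug is at (305,250), and the right-lane post top is at about (370,266). I'll confirm this in a crop and measure.

```bash
python3 - <<'E'
from h import *
c=load('top')
cv2.imwrite('pics/crop1.png',cv2.resize(c['pixels'][120:380,200:440,::-1],None,fx=2.3,fy=2.3,interpolation=cv2.INTER_CUBIC))
# plate top corners (far-left, far-right, near-right, near-left), z=.02
px=[(209,171),(403,131),(435,276),(237,318)]
W=np.array([world(c,*p,.02)[:2] for p in px]); pl=np.array([[.19,.2],[.19,-.2],[-.11,-.2],[-.11,.2]])
a=W-W.mean(0);b=pl-pl.mean(0)
th=np.arctan2((b[:,0]*a[:,1]-b[:,1]*a[:,0]).sum(),(a*b).sum()); R=np.array([[np.cos(th),-np.sin(th)],[np.sin(th),np.cos(th)]])
o=W.mean(0)-R@pl.mean(0)
print('deck',o,np.degrees(th),'resid mm',(W-(pl@R.T+o))*1000)
f=lambda p:(R.T@(p[:2]-o)*1000).round(1)
for n,p,z in [('pivR',(354,196),.04),('postR top',(370,266),.096),('pivL',(278,212),.04),('postL top',(291,283),.096),('block',(345,239),.068),('plug',(305,250),.032)]:
    w=world(c,*p,z); print(n,w.round(4),'plate',f(w),'depth z',world(c,*p)[2].round(4))
for an in (0,.55,.6):
    v=np.array([75-140*np.cos(an),-75-140*np.sin(an)])/1000
    print(an,'post world',o+R@v)
E
```

```text
deck [0.56589638 0.09524278] 12.304799112113903 resid mm [[-0.94025753 -3.28078193]
 [-3.88936406  2.0748902 ]
 [ 2.77019935  3.58015216]
 [ 2.05942225 -2.37426043]]
pivR [0.6562 0.0388 0.04  ] plate [ 76.2 -74.4] depth z 0.0449
postR top [0.52   0.0091 0.096 ] plate [-63.2 -74.4] depth z 0.0992
pivL [0.6241 0.1853 0.04  ] plate [76.  75.6] depth z 0.046
postL top [0.4876 0.1523 0.096 ] plate [-64.3  72.4] depth z 0.0934
block [0.5708 0.0552 0.068 ] plate [ -3.8 -40.2] depth z 0.0649
plug [0.5515 0.1326 0.032 ] plate [-6.2 39.6] depth z 0.0328
0 post world [0.518373  0.0081134]
0.55 post world [ 0.55414001 -0.05898175]
0.6 post world [ 0.55911078 -0.06390935]
```

View pics/crop1.png

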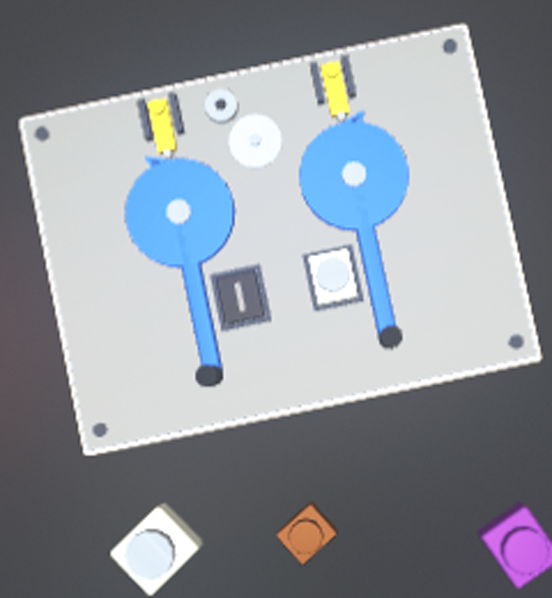

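The crop confirms the idler block sits in the right lane: white with a roller, smaller than the white one off the plate. So the right arm is the one to push, with its post at about (0.519, 0.0085). I'll move above it with the jaws closing along plate y.

Request:
servo_tool --motion '[[[-49.5,-42,0,-28.7,-1],[-49.5,-42,0,-28.7,-1],[-49.5,-42,0,-28.7,-1],[-49.5,-42,0,-28.7,-1],[-49.5,-42,0,-28.7,-1]]]'

```text
time_s: 0.6
eef_pos: [0.2935, 0.3514, 0.2561]
eef_rot: [-0.0, -0.109, 0.994, -0.0]
wrist_force: [1.6, 0.6, -0.7]
opening: 0.999
grasp_force: 0.0
```

```bash
cat > d.py <<'E'
import sys
from h import *
from scipy.spatial.transform import Rotation as Ro
s=ctrl.get_obs(); q=s['eef_rot']; R=Ro.from_quat([*q[1:],q[0]]).as_matrix()
x,y,z,yaw=map(float,sys.argv[1:5])  # yaw: world direction of tool y, deg
cur=np.degrees(np.arctan2(R[1,1],R[0,1]))
print('pos',s['eef_pos'].round(4),'yaw',cur.round(2),'shift cm',(R.T@(np.array([x,y,z])-s['eef_pos'])*100).round(2),'twist',round(-(yaw-cur),2))
print('t',s['time_s'],'F',s['wrist_force'].round(1),'q',s['q'].round(2),'open',round(s['opening'],3),'grip',s['grasp_force'])
E
python3 d.py .5193 .0086 .256 102.3
```

```text
pos [0.2935 0.3514 0.2561] yaw 102.52 shift cm [-1.461e+01 -3.836e+01  2.000e-02] twist 0.22
t 0.6 F [ 1.6  0.6 -0.7] q [ 0.61 -0.09  1.89 -0.    1.34 -1.17] open 0.999 grip 0.0
```

Request:
servo_tool --motion '[[[-14,-37.5,0,0,-1],[-14,-37.5,0,0,-1],[-14,-37.5,0,0,-1],[-14,-37.5,0,0,-1],[-14,-37.5,0,0,-1]]]'

```text
time_s: 1.1
eef_pos: [0.4291, 0.141, 0.2564]
eef_rot: [0.0, -0.107, 0.994, 0.0]
wrist_force: [1.3, 0.9, 0.6]
opening: 0.997
grasp_force: 0.0
```

Request:
servo_tool --motion '[[[-5,-13.4,0,0,-1],[-5,-13.4,0,0,-1],[-5,-13.4,0,0,-1],[-5,-13.4,0,0,-1],[-5,-13.4,0,0,-1]]]'

```text
time_s: 1.6
eef_pos: [0.5058, 0.022, 0.2557]
eef_rot: [-0.001, -0.106, 0.994, 0.0]
wrist_force: [0.3, 0.3, -0.3]
opening: 1.003
grasp_force: 0.0
```

```bash
python3 d.py .5193 .0086 .128 102.3; python3 - <<'E'
from h import *
c=grab('wrist'); cv2.imwrite('pics/w1.png',c['pixels'][:,:,::-1])
E
```

```text
pos [0.5058 0.022  0.2557] yaw 102.19 shift cm [-1.05 -1.61 12.77] twist -0.11
t 1.6 F [ 0.3  0.3 -0.3] q [-0.19  0.03  1.78  0.    1.34 -1.98] open 1.003 grip 0.0
```

View pics/w1.png

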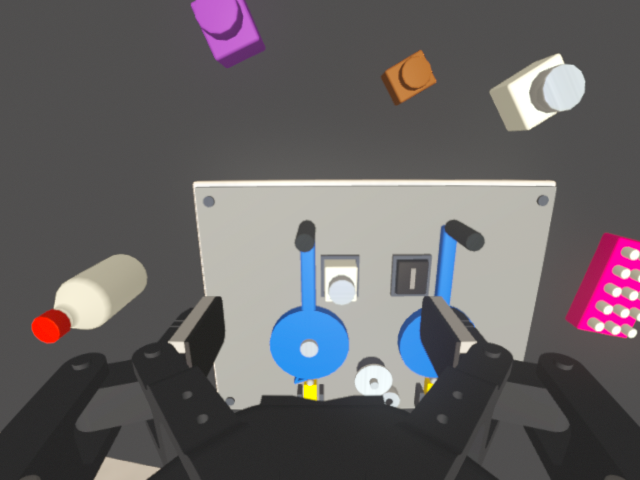

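The wrist view shows the right post with its top at about (305,240) and the plate square to the jaws. I'll check its position from here.

```bash
python3 - <<'E'
from h import *
from scipy.spatial.transform import Rotation as Ro
c=load('wrist'); s=ctrl.get_obs(); q=s['eef_rot']; Rt=Ro.from_quat([*q[1:],q[0]]).as_matrix()
H=np.array(c['hand_eye']); Rc=Rt@H[:3,:3]; o=Rt@H[:3,3]+s['eef_pos']
c['R']=Rc.T; c['t']=-Rc.T@o
for p,z in [((305,240),.096),((307,225),.045),((309,349),.044)]: print(world(c,*p,z).round(4), world(c,*p).round(4))
E
python3 d.py .5193 .0086 .13 102.3
```

```text
[0.5163 0.0104 0.096 ] [0.5168 0.0104 0.0944]
[0.5154 0.0097 0.045 ] [0.5104 0.0096 0.0654]
[0.6569 0.0407 0.044 ] [0.6557 0.0405 0.0458]
pos [0.5054 0.023  0.2558] yaw 102.29 shift cm [-1.07 -1.71 12.58] twist -0.01
t 1.65 F [-0.4  1.  -0.5] q [-0.19  0.03  1.78  0.    1.34 -1.98] open 1.001 grip 0.0
```

Request:
servo_tool --motion '[[[-0.95,-1.6,4,0,-1],[-0.95,-1.6,8.5,0,-1],[-0.95,-1.6,12.5,0,-1],[-0.95,-1.6,15,0,-1],[-0.95,-1.6,17.8,0,-1]]]'

```text
time_s: 2.15
eef_pos: [0.5177, 0.011, 0.0773]
eef_rot: [-0.0, -0.109, 0.994, 0.0]
wrist_force: [0.5, 0.6, -0.5]
opening: 1.0
grasp_force: 0.0
```

Request:
servo_tool --motion '[[[0,0,0,0,0.4],[0,0,0,0,0.4],[0,0,0,0,0.4],[0,0,0,0,0.4]]]'

```text
time_s: 2.55
eef_pos: [0.52, 0.0092, 0.0803]
eef_rot: [0.002, -0.108, 0.994, -0.001]
wrist_force: [-0.2, 0.2, 0.6]
opening: 0.331
grasp_force: 0.0
```

```bash
python3 d.py .518 .0093 .076 102.3; python3 - <<'E'
from h import *
c=grab('wrist'); cv2.imwrite('pics/w2.png',c['pixels'][:,:,::-1])
E
```

```text
pos [0.52   0.0092 0.0803] yaw 102.36 shift cm [0.19 0.06 0.43] twist 0.06
t 2.55 F [-0.2  0.2  0.6] q [-0.21  0.29  1.87  0.    0.97 -2.  ] open 0.331 grip 0.0
```

View pics/w2.png

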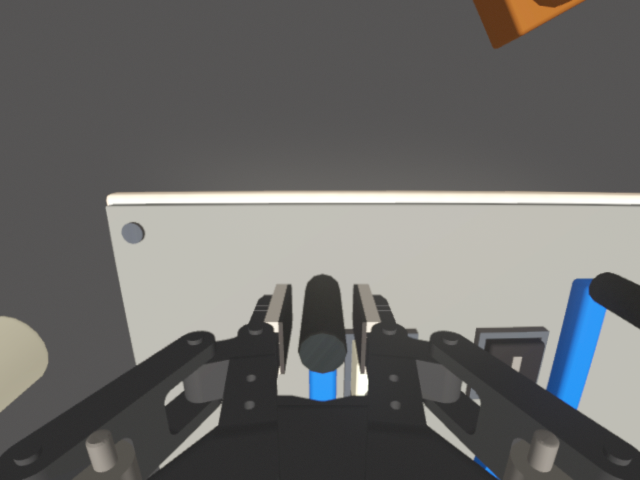

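The post stands centred between the pads, with its top at about (322,350). Now I'll grip it.

Request:
servo_tool --motion '[[[0.1,0,0.3,0,1],[0.1,0,0.3,0,1],[0.1,0,0.3,0,1],[0.1,0,0.3,0,1]]]'

```text
time_s: 3.0
eef_pos: [0.5194, 0.0089, 0.0781]
eef_rot: [0.002, -0.107, 0.994, -0.0]
wrist_force: [-4.5, 2.0, 17.0]
opening: 0.197
grasp_force: 58.0
```

```bash
python3 d.py .518 .0093 .076 102.3; python3 - <<'E'
import numpy as np
# tool-frame arc shifts from angle a0 (hand aligned with arm: tool x = radial outward, post swing = -tool y)
for a in (.06,.12,.18,.24,.3,.36,.42,.48,.54,.58,.6): print(a,(14*(np.cos(a)-1)).round(2),(-14*np.sin(a)).round(2),(-np.degrees(a)).round(1))
E
```

```text
pos [0.5194 0.0089 0.0781] yaw 102.32 shift cm [0.13 0.07 0.21] twist 0.02
t 3.0 F [-4.5  2.  17. ] q [-0.21  0.3   1.87  0.    0.97 -2.  ] open 0.197 grip 58.00111949443817
0.06 -0.03 -0.84 -3.4
0.12 -0.1 -1.68 -6.9
0.18 -0.23 -2.51 -10.3
0.24 -0.4 -3.33 -13.8
0.3 -0.63 -4.14 -17.2
0.36 -0.9 -4.93 -20.6
0.42 -1.22 -5.71 -24.1
0.48 -1.58 -6.46 -27.5
0.54 -1.99 -7.2 -30.9
0.58 -2.29 -7.67 -33.2
0.6 -2.45 -7.9 -34.4
```

Gripped, with an opening of about 17 mm on the 18 mm post. I'll swing along the arc.

Request:
servo_tool --motion '[[[-0.03,-0.84,0,-3.4,1],[-0.1,-1.68,0,-6.9,1],[-0.23,-2.51,0,-10.3,1],[-0.4,-3.33,0,-13.8,1],[-0.63,-4.14,0,-17.2,1]]]'

```text
time_s: 3.5
eef_pos: [0.5334, -0.0285, 0.078]
eef_rot: [0.001, -0.256, 0.967, 0.001]
wrist_force: [-6.9, 11.0, 21.4]
opening: 0.2
grasp_force: 58.7
```

```bash
python3 d.py .53 -.03 .076 119.5
```

```text
pos [ 0.5334 -0.0285  0.078 ] yaw 119.61 shift cm [0.37 0.04 0.2 ] twist 0.11
t 3.5 F [-6.9 11.  21.4] q [-0.28  0.33  1.83  0.    0.98 -2.37] open 0.2 grip 58.73771667480469
```

Request:
servo_tool --motion '[[[-0.03,-0.84,0,-3.4,1],[-0.1,-1.68,0,-6.9,1],[-0.23,-2.51,0,-10.3,1],[-0.4,-3.33,0,-13.8,1],[-0.55,-3.87,0,-16,1]]]'

```text
time_s: 4.0
eef_pos: [0.5579, -0.0609, 0.0781]
eef_rot: [0.001, -0.388, 0.922, -0.0]
wrist_force: [-5.4, 6.1, 18.8]
opening: 0.193
grasp_force: 58.4
```

Request:
servo_tool --motion '[[[0,0,0,0,1],[0,0,0,0,1],[0,0,0,0,1],[0,0,0,0,1],[0,0,0,0,1]]]'

```text
time_s: 4.5
eef_pos: [0.5577, -0.0607, 0.0782]
eef_rot: [0.001, -0.387, 0.922, -0.0]
wrist_force: [-5.1, 5.1, 17.2]
opening: 0.193
grasp_force: 58.4
```

```bash
python3 d.py .557 -.062 .076 135.5; python3 - <<'E'
from h import *
c=grab('top'); cv2.imwrite('pics/crop2.png',cv2.resize(c['pixels'][120:320,200:440,::-1],None,fx=3,fy=3,interpolation=cv2.INTER_CUBIC))
s=ctrl.get_obs(); p=s['eef_pos'][:2]
for pv in ([.6562,.0388],[.6552,.038],[.6569,.0407]):
    d=p-np.array(pv); print('angle',np.arctan2(-d[1],-d[0])-np.radians(12.3),'r',np.hypot(*d))
E
```

```text
pos [ 0.5577 -0.0607  0.0782] yaw 135.5 shift cm [ 0.15 -0.04  0.22] twist -0.0
t 4.5 F [-5.1  5.1 17.2] q [-0.32  0.37  1.76  0.    1.   -2.69] open 0.193 grip 58.360716104507446
angle 0.5755602613892323 r 0.1399616638601941
angle 0.5766243419503887 r 0.1386896492007807
angle 0.5814812035952253 r 0.1418067104904168
```

View pics/crop2.png

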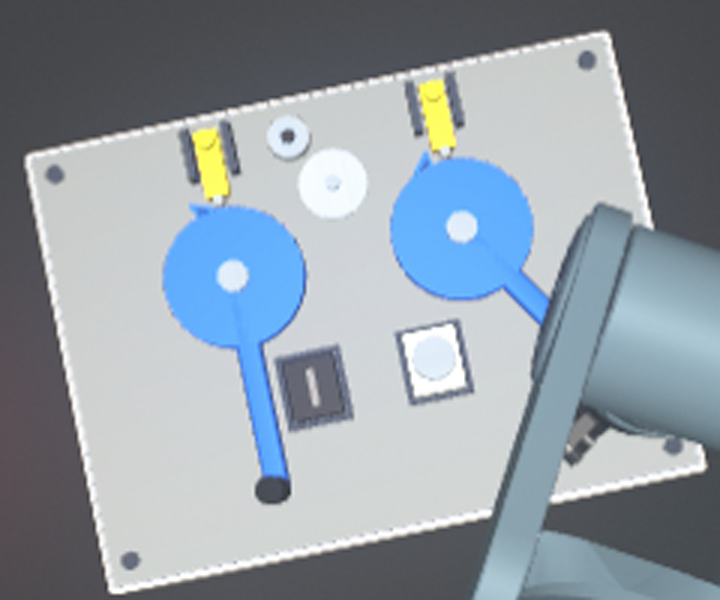

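The right arm is swung out to about 0.576 rad. Its tooth at (425,160) has passed the yellow pawl at (437,115), which is home again. The block, the plug and the left arm haven't moved. The grip is steady and the wrist reads about 7 N of spring pull, so I'm handing in.

```bash
python3 -c "
from bench import ctrl
print(ctrl.hand_in())"
```

```text
the job is handed in; nothing more can be done
None
```

I handed the job in with the right tensioner arm (the idler block's side) gripped by its post at about 0.576 rad, past the click with its pawl home, and the block, plug and left arm unmoved in the last picture; no verdict came back.

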